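# Hold the spring peg gaping over a price card

### The arm

A 7-joint arm with a two-finger parallel gripper is mounted at the origin on the work surface. World frame = base frame: x ahead of the robot, y to its left, z up, the work surface at z = 0. Lengths are in m, angles in rad, forces in N, time in s.
With the tool pointing down it reaches from about 0.425 to 0.875 m from the base axis. Payload 4.7 kg.
Tool frame: the origin (TCP) lies at the centre of the arm's flange, where the gripper is bolted on; the fingertips stand 182 mm ahead of it and the grasp point (between the pads) lies 164 mm ahead of it (ctrl.tips_ahead is the distance from the TCP to the fingertips, in m); z points along the fingers, y is the line along which they close (so a half turn about z gives the same grasp; the last joint's range is limited). The gripper opens to 87 mm and grips with 3 to 60 N. Pads are 19 mm wide; open, the fingers measure 117 mm over their backs; the gripper's body (75 mm by 190 mm) begins 51 mm behind the grasp point.
Start: joints at [1.352, 0.321, -0.07, 1.45, 0.023, 1.371, -0.057], TCP at [0.15, -0.632, 0.405] pointing down, gripper open.
Joint ranges: [-2.86, 2.86], [-0.3, 2.09], [-1.38, 1.24], [0.06, 2.45], [-1.56, 4.7], [0.09, 2.05], [-2.69, 2.69]. Speed limits (rad/s): [2.57, 2.57, 3.14, 3.14, 3.14, 3.14, 3.14].

### API

Orientations are given as a rotation vector (axis times angle).
In Python, from bench import ctrl, viewer, spotter gives the robot as it stands. The module is installed in compiled form; this text tells all that it offers.
- The arm moves only by the tool arm_command, never from a script. Its argument "increments" is a list that holds one entry, the list of rows, each a list of 7 numbers: the finger opening in mm, from 0 to 87, then the shift along the tool's x, y, z in mm, then the turn, a rotation vector about the tool's x, y, z in degrees. In form: [[[jaw, dx, dy, dz, rx, ry, rz], ...]]. A call has 1 to 12 rows; each row is the pose to reach, as a shift and turn from the pose commanded when the call began, along the tool's axes at that moment; what a row does not reach only later rows make up. A row lasts 1/10 s, in which the tool goes at most 50 mm and 8.59 degrees, less where a joint would pass 70% of its speed; a pose out of reach is approached as far as the arm can. A call with a gripper value outside its range is refused whole. The fingers move at their own pace and stop on an object; "squeeze" is the grip in N (left out, the last holds). Time passes only in rows, so rows that repeat a pose let the fingers close. It gives the time, the measured TCP pose, the force, the opening and the grip force at its end, in the units of the state.
- ctrl.get_obs(): the state, without advancing time (a new reading comes with each control period).
- viewer.camera(name): name is "scene" or "side" or "wrist"; returns a dict with "img" (384x512x3 uint8, red, green, blue), "fx", "fy", "cx", "cy" (pixels), "rvec" (rotation vector, rad) and "tvec" (3), from world to camera coordinates, as OpenCV has them; the wrist camera has in their place "mount" (4x4, takes a point from camera to tool coordinates, whose origin is the TCP and whose axes are the flange's). Camera axes: x right, y down, z forward; pixel columns grow to the right and rows downward; lengths in m; the calibration is good to about 2 mm. The wrist camera is an equidistant fisheye: a pixel r from the principal point sees the ray r / f radians off the axis. A picture is of the moment at which its call begins: read the wrist's pose just before it. There is no depth.
- ctrl.finish_job(): hands the job in; it is judged then, once.
Trained networks look in a picture, given as the dict that the camera call returned (one of the last four; its "shot" number tells which), for a name from the list of things; names that differ only in an ending like _2 or _b are one class to them, and where a whole thing is asked for, a point or a joint stands for the part that bears it (a point fixed in the world has none). Each returns a list of dicts, best first, with "p" (0 to 1); they miss things now and then, are a little off and sometimes report something else, mostly with a low value. They report only what shows in the picture. A call takes as long as a camera call. They do not tell look-alikes from the thing itself.
- spotter.boxes_of(thing, picture): "pixel" ([column, row] in pixels, amid what is visible of it).
- spotter.masks_of(thing, picture): "mask" (384x512 bool, what is visible of it) and "pixel" ([column, row] in pixels, amid what is visible of it).
The state is a dict: "t": time; "joints": joint angles; "joint_velocities": joint speeds; "effort": joint torques, N m; "position": TCP position; "tool_rot": TCP orientation; "ft_force": force on the tool from outside, world axes, zero at the start; "ft_torque": the same for the moment, N m; "gripper_width": opening from 0.0 (shut) to 1.0 (fully open); "grip_force": force on a finger pad.
Only numpy, scipy, OpenCV 4.12 (cv2) and the standard library are available. Lean on these libraries where they do the work, as an engineer would, in place of code of your own. Each camera call takes 0.05 s, during which the arm holds its last target. There are 200 camera calls.

### The job

The big wooden spring peg is clipped on the small price card: squeeze it wide open there and lift it off without dragging the card along. Carry it to the tall price card and hold it gaping over the middle of that card's top edge, lined up with the card, one jaw well down on each side and clear of both faces, so that I can slip a new ticket in. Finish while still holding the peg open there in mid-air, with nothing but your grip carrying it; leave the cards and everything else standing where they are.

Things in the scene. Friction and masses are not known exactly. Their poses are not given: they have to be found in the camera images.
- peg: big wooden spring peg (clothes-peg type), 100 mm tall, 24 mm wide, 48 g: two pale legs 9 mm thick on a coil spring. Starts upright on the small card, jaws 11 to 19 mm over its edge, within 20 mm of the edge's middle. Origin at the middle of the hinge axis; frame fixed to leg A (-x side): y along the hinge, x across to leg B, z up the leg. Jaws reach 42 mm below the origin, handles 57 mm above
- peg_grip (a point): midway between the handles of the closed peg, 45 mm above the hinge, 12 mm below the handles' top ends (fixed to leg A, axes as peg). Squeeze the handles here from above, fingers apart along x. The handles form a V, closed 41 mm over their outer faces here and 46 mm at the top
- peg_leg (a joint): opening angle of the peg, rad: 0 = closed on the 3 mm card; grows as the handles are squeezed; stops at 0.44, handles then parallel (21 mm over their outer faces), jaw tips 21 mm apart. Squeezing at 45 mm above the hinge takes about 8 N to start and 14 N fully open
- jaw_a (a point): middle of the inner edge of leg A's jaw tip, 42 mm below the hinge; axes as peg
- jaw_b (a point): middle of the inner edge of leg B's jaw tip, 42 mm below the hinge, turning with leg B
- small_card: small price card: greyboard 3 mm thick, 90 mm wide, top edge 110 mm above the ledge, standing in a slotted soapstone block 50 x 80 x 30 mm (loose, about 0.3 kg). Origin under the middle of the block; x normal to the card, y along its width, z up
- small_card_edge (a point): middle of the small card's top edge; axes as its body
- tall_card: tall price card: greyboard 3 mm thick, 85 mm wide, top edge 170 mm above the ledge, standing in a slotted soapstone block 50 x 80 x 30 mm (loose, about 0.3 kg). Origin under the middle of the block; x normal to the card, y along its width, z up
- tall_card_edge (a point): middle of the tall card's top edge; axes as its body
- wide_card: wide price card, not used: 150 mm wide, top edge 95 mm high, block 50 x 120 x 30 mm, loose; origin under the block, axes as the other cards
- bell: chrome counter bell, 84 mm across, 60 mm high, loose; origin under its middle
- spinning_top: wooden spinning top standing on its flat head, point up, 52 mm across, 60 mm high, loose; origin under its middle
- dish: blue soapstone dish with a few beads, 120 mm across, 34 mm high, loose; origin under its middle
- lamp_base: tin lamp base, 82 mm across plus a wire handle, 109 mm high, loose; origin under its middle
Not all that is in view belongs to the job. Leave any turquoise or yellow look-alike of the peg alone.

How it is judged:
By the outcome, as a careful person would: the job done as asked, in the order asked, and still so for the second after the job is handed in, while the arm keeps its last pose, push and grip.
It also fails if it takes over 30 s, if anything falls off the work surface, if the arm or the gripper's body presses on something with over 40 N, if the wrist force passes 120 N, or if a joint passes its speed limit or range.

## Working session

There is one attempt and no reset: what is moved stays moved. The work goes in short steps, Python scripts to look and compute and a tool call to move; the robot and the scene stay as the last step left them, time stands still between calls to the robot, and variables do not carry over. Pictures are saved under pics/ and viewed, at most 12 in all, crops included, and the job is handed in when it is done.

Besides the shell and the picture viewer there is one more tool, called after "Emit:" as name(argument=value, ...) on one line, values as JSON. arm_command: Moves the arm, as the interface text tells. Its arguments: {"type":"object","properties":{"increments":{"type":"array","items":{"type":"array","items":{"type":"array","items":{"type":"number"}}}},"squeeze":{"type":"number"}},"required":["increments"]}

```bash
mkdir -p pics; cat > h.py <<'E'
import numpy as np,cv2
from scipy.spatial.transform import Rotation as R
from bench import ctrl,viewer,spotter
def save(im,n): cv2.imwrite('pics/'+n,cv2.cvtColor(np.ascontiguousarray(im),cv2.COLOR_RGB2BGR))
E
python3 - <<'E'
from h import *
o=ctrl.get_obs();print({k:np.round(v,3) for k,v in o.items()})
ims=[]
for c in ['scene','side']:
    p=viewer.camera(c);ims.append(p['img'])
    print(c,p['fx'],p['cx'],p['cy'],p['rvec'],p['tvec'])
    for t in ['peg','small_card','tall_card','wide_card']:
        print(t,[(np.round(d['pixel']),round(d['p'],2)) for d in spotter.boxes_of(t,p)[:4]])
p=viewer.camera('wrist');save(p['img'],'w0.png');print(p['mount'],p['fx'],p['cx'],p['cy'])
save(np.vstack(ims)[:, :],'a.png')
save(cv2.resize(np.hstack(ims),(800,300)),'ab.png')
save(ims[0],'s0.png');save(ims[1],'d0.png')
E
```

```text
{'t': np.float64(0.0), 'joints': array([ 1.352,  0.322, -0.07 ,  1.452,  0.023,  1.371, -0.057]), 'joint_velocities': array([-0.001, -0.001,  0.   , -0.001,  0.   , -0.   , -0.   ]), 'effort': array([-1.0000e-03, -4.9129e+01, -4.0400e-01, -3.1254e+01, -6.4000e-02,
        4.4000e-02,  0.0000e+00]), 'position': array([ 0.15 , -0.632,  0.404]), 'tool_rot': array([-3.119, -0.365,  0.   ]), 'ft_force': array([ 0.298,  0.168, -0.683]), 'ft_torque': array([ 0.   ,  0.051, -0.003]), 'grip_force': np.float64(0.0), 'gripper_width': np.float64(1.002)}
scene 361.46561165260647 252.38334071527606 193.92540016333223 [ 1.99547809  1.29033104 -0.593399  ] [-0.25553161 -0.23811872  1.43731086]
peg [(array([310., 154.]), 0.89), (array([341., 174.]), 0.52), (array([296., 158.]), 0.5)]
small_card [(array([302., 181.]), 0.89)]
tall_card [(array([153., 211.]), 0.9), (array([238., 190.]), 0.71)]
wide_card [(array([252., 228.]), 0.75), (array([304., 182.]), 0.19)]
side 457.5097415271937 245.17872851702103 195.26715258246034 [ 2.3034917  -0.08106259  0.02382698] [-0.55194135  0.1345417   1.09373451]
peg [(array([234., 141.]), 0.91), (array([186., 162.]), 0.89), (array([219., 132.]), 0.88)]
small_card [(array([219., 172.]), 0.72)]
tall_card [(array([216., 308.]), 0.8)]
wide_card [(array([266., 228.]), 0.7)]
[[ 1.61027323e-03 -9.57120070e-01 -2.89687034e-01  7.91953801e-02]
 [ 9.99998703e-01  1.54936913e-03  4.39573871e-04 -3.21744541e-04]
 [ 2.81071729e-05 -2.89687366e-01  9.57121324e-01  1.89375595e-02]
 [ 0.00000000e+00  0.00000000e+00  0.00000000e+00  1.00000000e+00]] 297.3186396354542 260.61100219402323 193.60788877589064
```

View pics/s0.png

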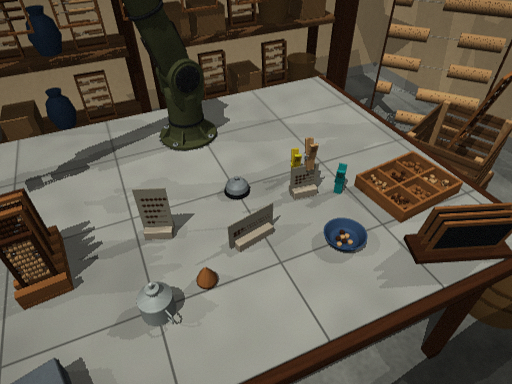

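View pics/d0.png

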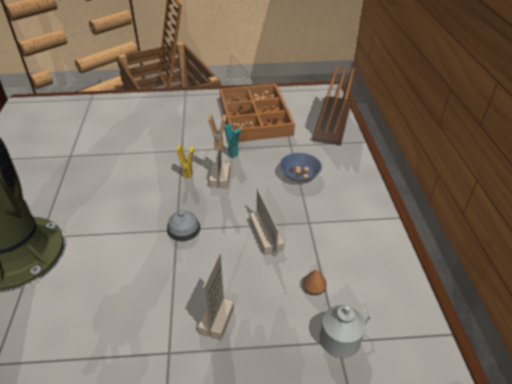

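Candidates:
- Pale wood peg: scene (311,150), side (217,132).
- Yellow peg: scene (296,158), side (186,162).
- Turquoise peg: scene (341,174), side (234,141).

The pale one fits, because it is wooden and sits clipped on the small card. I'll confirm it in an enlarged crop.

```bash
python3 - <<'E'
from h import *
a=cv2.imread('pics/s0.png');b=cv2.imread('pics/d0.png')
f=lambda im,x,y,w,h,s:cv2.resize(im[y:y+h,x:x+w],None,fx=s,fy=s,interpolation=cv2.INTER_CUBIC)
c1=f(a,275,125,80,80,5);c2=f(b,170,110,80,80,5);c3=f(a,120,180,80,40,5);c3=f(a,125,180,60,60,6.667);c4=f(b,190,250,60,100,4)
c4=f(b,185,250,80,90,3.3)
m=np.zeros((600,800,3),np.uint8);
m[:300,:300]=cv2.resize(c1,(300,300))
m=np.hstack([c1,c2]);cv2.imwrite('pics/c1.png',m)
E
```

```text
(no output)
```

View pics/c1.png

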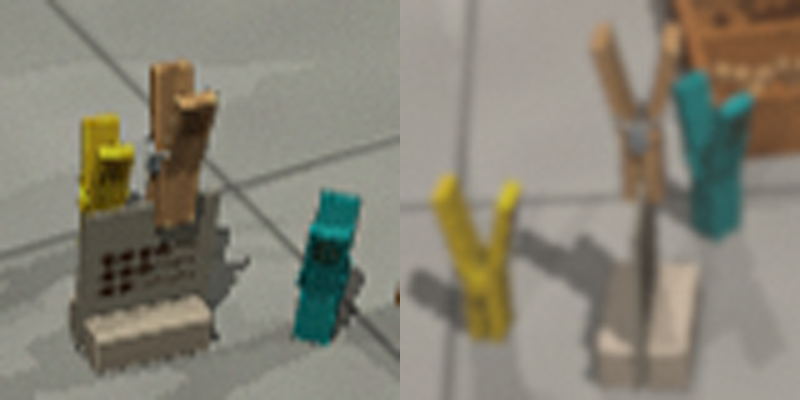

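The crop confirms it: the pale wooden peg straddles the small card's top edge, with its hinge at scene (306,157) and side (218,137). The yellow and turquoise pegs stand free.

```bash
cat >> h.py <<'E'
def ray(p,px):
    Rm=R.from_rotvec(p['rvec']).as_matrix();C=-Rm.T@p['tvec']
    d=Rm.T@np.array([(px[0]-p['cx'])/p['fx'],(px[1]-p['cy'])/p['fy'],1.]);return C,d
def onz(p,px,z):
    C,d=ray(p,px);return C+d*(z-C[2])/d[2]
def tri(p,a,q,b):
    C,d=ray(p,a);E,e=ray(q,b);s=np.linalg.lstsq(np.c_[d,-e],E-C,rcond=None)[0]
    return (C+s[0]*d+E+s[1]*e)/2,np.linalg.norm(C+s[0]*d-E-s[1]*e)
E
python3 - <<'E'
from h import *
s=viewer.camera('scene');d=viewer.camera('side');np.set_printoptions(precision=4,suppress=True)
print('small top',onz(s,(291.4,166),.11),onz(s,(318.4,163.6),.11))
print('small blk',onz(s,(294.6,199.4),0),onz(s,(317,194),0))
print('peg tops',tri(s,(314.4,144.4),d,(210.4,116)),tri(s,(309.4,138),d,(224.4,117)))
print('alt',tri(s,(314.4,144.4),d,(224.4,117)),tri(s,(309.4,138),d,(210.4,116)))
print('hinge',tri(s,(307,157),d,(217.6,137)),onz(d,(217.6,137),.137))
print('tall top',onz(s,(134,191),.17),onz(s,(166,188),.17))
for t in ['bell','spinning_top','dish','lamp_base']:
  b=spotter.boxes_of(t,s);print(t,b and onz(s,b[0]['pixel'],.03))
a=cv2.imread('pics/s0.png');b=cv2.imread('pics/d0.png')
f=lambda im,x,y,w,h,k:cv2.resize(im[y:y+h,x:x+w],None,fx=k,fy=k,interpolation=cv2.INTER_CUBIC)
cv2.imwrite('pics/c2.png',np.hstack([f(a,120,175,66,80,6),f(b,185,255,66,80,6)]))
E
```

```text
small top [0.4805 0.1972 0.11  ] [0.5044 0.2773 0.11  ]
small blk [ 0.5135  0.1981 -0.    ] [0.521  0.2758 0.    ]
peg tops (array([0.4837, 0.2706, 0.1761]), np.float64(0.012301813093554385)) (array([0.5159, 0.2248, 0.215 ]), np.float64(0.014115669942936032))
alt (array([0.5177, 0.2447, 0.1958]), np.float64(0.0023933478981860105)) (array([0.4825, 0.2496, 0.1963]), np.float64(0.00027751190549132513))
hinge (array([0.4974, 0.2379, 0.1403]), np.float64(0.0029830447492893986)) [0.4978 0.2402 0.137 ]
tall top [ 0.4719 -0.2583  0.17  ] [ 0.4947 -0.1808  0.17  ]
bell [0.429  0.0419 0.03  ]
spinning_top [ 0.7086 -0.1517  0.03  ]
dish [0.7239 0.2412 0.03  ]
lamp_base [ 0.7277 -0.2783  0.03  ]
```

View pics/c2.png

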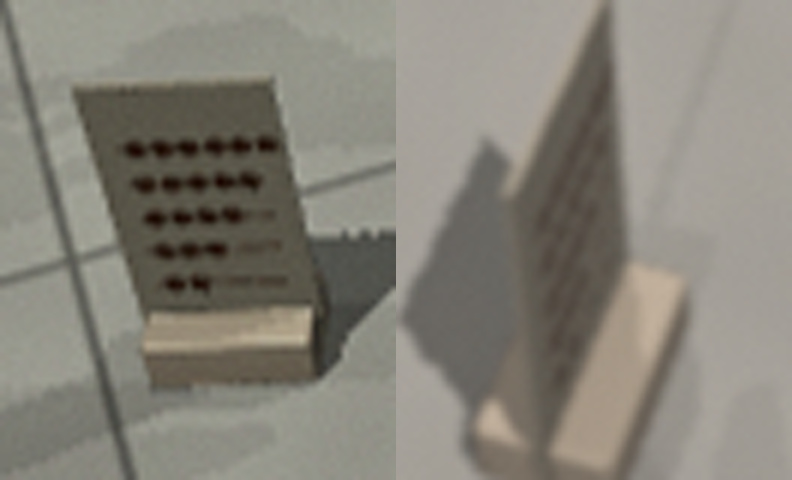

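Pale peg confirmed; the tall card's top corners are at scene (132.5,189.3) and (165.5,188.2), and side (204.3,287.5) and (219.8,255.3). I'll move over the tall card first since it's on the way, look, then go to the peg.

```bash
cat >> h.py <<'E'
np.set_printoptions(precision=4,suppress=True)
def target(yawx): # tool x at world yaw (deg), pointing down
    c,s=np.cos(np.radians(yawx)),np.sin(np.radians(yawx));return np.array([[c,s,0],[s,-c,0],[0,0,-1.]])
def delta(pos,yawx,T=None):
    o=ctrl.get_obs();Rm=R.from_rotvec(o['tool_rot']).as_matrix()
    print('t',o['t'],'pos',o['position'],'yaw',np.degrees(np.arctan2(Rm[1,0],Rm[0,0])),'tilt',np.degrees(Rm[:2,2]),'F',o['ft_force'],'grip',o['grip_force'],o['gripper_width']*87)
    print('shift mm',1000*Rm.T@(np.array(pos)-o['position']),'turn deg',np.degrees(R.from_matrix(Rm.T@target(yawx)).as_rotvec()))
E
python3 - <<'E'
from h import *
s=viewer.camera('scene');d=viewer.camera('side')
print(onz(s,(132.5,189.3),.17),onz(s,(165.5,188.2),.17),tri(s,(132.5,189.3),d,(204.3,287.5)),tri(s,(165.5,188.2),d,(219.8,255.3)),onz(d,(204.3,287.5),.17),onz(d,(219.8,255.3),.17))
delta([.477,-.22,.46],75)
E
```

```text
[ 0.4635 -0.2606  0.17  ] [ 0.495  -0.1821  0.17  ] (array([ 0.464 , -0.2621,  0.1685]), np.float64(0.00410784512527875)) (array([ 0.4923, -0.1843,  0.1642]), np.float64(0.007590506388116422)) [ 0.4651 -0.2655  0.17  ] [ 0.4941 -0.1938  0.17  ]
t 0.95 pos [ 0.15   -0.6325  0.4048] yaw 13.341864557956672 tilt [-0.0028 -0.0054] F [-0.2651  0.1128 -0.0178] grip 0.0 86.8735448563322
shift mm [ 413.3935 -325.8594  -55.2487] turn deg [  0.002    0.006  -61.6581]
```

Emit:
arm_command(increments=[[[87,38,-30,-15,0,0,-5],[87,75,-59,-30,0,0,-11],[87,113,-89,-45,0,0,-17],[87,150,-118,-55,0,0,-22],[87,188,-148,-55,0,0,-28],[87,225,-177,-55,0,0,-33],[87,263,-207,-55,0,0,-38],[87,300,-237,-55,0,0,-44],[87,338,-266,-55,0,0,-50],[87,376,-296,-55,0,0,-55],[87,413,-326,-55,0,0,-55],[87,413,-326,-55,0,0,-55]]])

```text
t: 2.15
position: [0.4802, -0.2126, 0.4604]
tool_rot: [-2.588, -1.78, -0.006]
ft_force: [-0.1, 0.7, 0.3]
gripper_width: 1.001
grip_force: 0.0
```

```bash
cat >> h.py <<'E'
def wray(p,o,px):
    Rm=R.from_rotvec(o['tool_rot']).as_matrix();M=p['mount']
    u=np.array([(px[0]-p['cx']),(px[1]-p['cy'])]);r=np.hypot(*u);th=r/p['fx'];v=np.r_[u/max(r,1e-9)*np.sin(th),np.cos(th)]
    return o['position']+Rm@M[:3,3],Rm@(M[:3,:3]@v)
def wz(p,o,px,z):
    C,d=wray(p,o,px);return C+d*(z-C[2])/d[2]
def wproj(p,o,X):
    Rm=R.from_rotvec(o['tool_rot']).as_matrix();M=p['mount']
    t=Rm.T@(np.array(X)-o['position']);c=M[:3,:3].T@(t-M[:3,3]);th=np.arctan2(np.hypot(c[0],c[1]),c[2])
    return np.array([p['cx'],p['cy']])+p['fx']*th*c[:2]/np.hypot(c[0],c[1])
E
python3 - <<'E'
from h import *
import pickle
o=ctrl.get_obs();p=viewer.camera('wrist');save(p['img'],'w1.png');pickle.dump((p,o),open('w1.pkl','wb'))
print(wproj(p,o,[.4635,-.2606,.17]),wproj(p,o,[.495,-.1821,.17]))
delta([.50,.24,.46],82)
E
```

```text
[262.0596 240.5611] [263.8012 157.2526]
t 2.2 pos [ 0.4784 -0.2162  0.4601] yaw 68.78538800449896 tilt [0.0588 0.0282] F [-0.4872 -1.0789 -0.1173] grip 0.0 87.17247606438315
shift mm [ 433.0936 -144.9533    0.3362] turn deg [  0.0499  -0.0422 -13.2146]
```

View pics/w1.png

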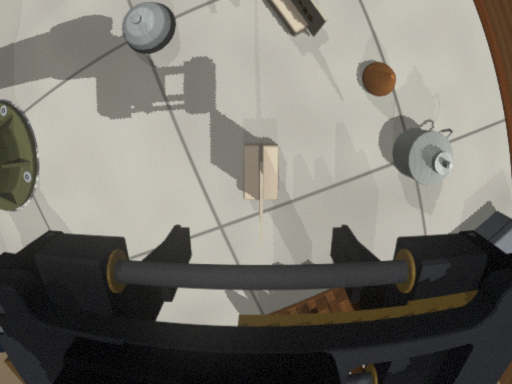

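The tall card shows edge-on along column 262, with its near end around row 236, matching the predicted line. Next, the peg.

Emit:
arm_command(increments=[[[87,48,-16,0,0,0,-2],[87,95,-32,0,0,0,-3],[87,140,-47,0,0,0,-5],[87,188,-63,0,0,0,-6],[87,235,-79,0,0,0,-8],[87,282,-94,0,0,0,-9],[87,330,-110,0,0,0,-11],[87,376,-126,0,0,0,-12],[87,423,-141,0,0,0,-13],[87,433,-145,0,0,0,-13],[87,433,-145,0,0,0,-13]]])

```text
t: 3.3
position: [0.5014, 0.237, 0.4594]
tool_rot: [-2.379, -2.05, 0.001]
ft_force: [1.2, -0.6, 1.0]
gripper_width: 0.999
grip_force: 0.0
```

```bash
python3 - <<'E'
from h import *
import pickle
q,oq=pickle.load(open('w1.pkl','rb'))
viewer.camera('wrist');o=ctrl.get_obs();p=viewer.camera('wrist');pickle.dump((p,o),open('w2.pkl','wb'))
f=lambda im,x,y,w,h,k:cv2.resize(im[y:y+h,x:x+w],None,fx=k,fy=k,interpolation=cv2.INTER_CUBIC)
save(np.hstack([f(p['img'],215,130,100,120,4),f(q['img'],212,130,100,120,4)]),'c3.png')
print([wproj(p,o,X) for X in ([.4805,.1972,.11],[.5044,.2773,.11],[.5177,.2447,.196],[.4825,.2496,.196])])
delta([.50,.24,.46],82)
E
```

```text
[array([247.9052, 209.7746]), array([257.5969, 139.5895]), array([277.7616, 186.4562]), array([236.1733, 186.9229])]
t 3.4 pos [0.5025 0.2338 0.4593] yaw 81.18147358580511 tilt [-0.021 -0.103] F [ 0.3013 -0.1875 -0.3157] grip 0.0 86.77551421917339
shift mm [ 5.7345 -3.3774 -0.6633] turn deg [-0.0057  0.105  -0.8185]
```

View pics/c3.png

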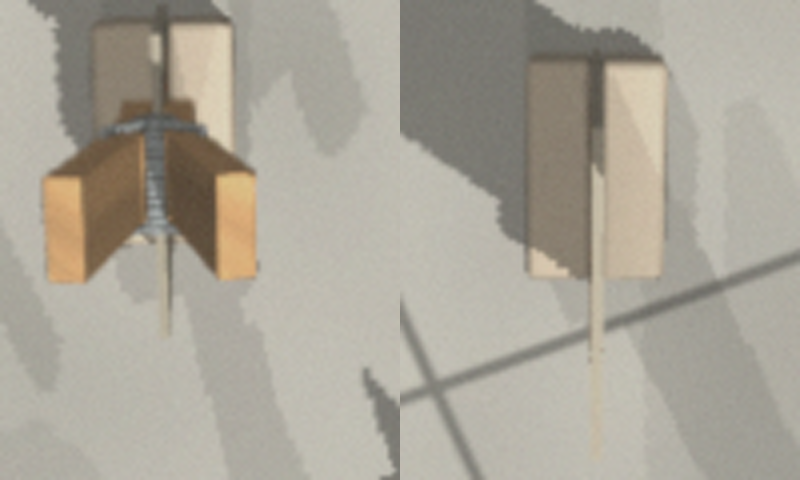

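```bash
python3 - <<'E'
from h import *
import pickle
q,oq=pickle.load(open('w1.pkl','rb'));p,o=pickle.load(open('w2.pkl','rb'))
a=wz(q,oq,(261.4,245),.17);b=wz(q,oq,(261.4,170),.17);print('tall',a,b,(a+b)/2,np.linalg.norm(a-b),np.degrees(np.arctan2(*(b-a)[1::-1])))
a=wz(p,o,(256.3,213.8),.11);b=wz(p,o,(254.5,146),.11);print('small near',a,b,np.degrees(np.arctan2(*(b-a)[1::-1])))
for z in (.19,.194,.198):
  l=wz(p,o,(231,187),z);r=wz(p,o,(274,186.5),z);print(z,(l+r)/2,np.linalg.norm(l-r),np.degrees(np.arctan2(*(r-l)[1::-1]))+90)
l=wz(p,o,(215+43/4,130+228/4),.194);r=wz(p,o,(215+256/4,186.5),.194);print('outer',np.linalg.norm(l-r))
h=(l+r)/2
delta([h[0],h[1],.46],81)
E
```

```text
tall [ 0.4611 -0.2651  0.17  ] [ 0.4886 -0.1926  0.17  ] [ 0.4749 -0.2288  0.17  ] 0.0775206673237351 69.19130128633192
small near [0.4895 0.1907 0.11  ] [0.4999 0.2707 0.11  ] 82.62467556380784
0.19 [0.4959 0.246  0.19  ] 0.037679405415999845 82.08532449185442
0.194 [0.4962 0.2471 0.194 ] 0.03707725193071591 82.08532449185441
0.198 [0.4964 0.2482 0.198 ] 0.03647509844543198 82.08532449185442
outer 0.04595730147805508
t 3.4 pos [0.5025 0.2338 0.4593] yaw 81.18147358580511 tilt [-0.021 -0.103] F [ 0.3013 -0.1875 -0.3157] grip 0.0 86.77551421917339
shift mm [12.1944 -8.393  -0.6747] turn deg [-0.0048  0.105   0.1815]
```

```bash
python3 - <<'E'
from h import *
import pickle
p,o=pickle.load(open('w2.pkl','rb'))
h=cv2.cvtColor(p['img'],cv2.COLOR_RGB2HSV)
for n,lo,hi in (('yel',24,34),('turq',85,98)):
  m=(h[...,0]>=lo)&(h[...,0]<=hi)&(h[...,1]>150)&(h[...,2]>60);n_,L,S,Cn=cv2.connectedComponentsWithStats(m.astype(np.uint8));i=1+np.argmax(S[1:,4]);x,y,w,hh,a=S[i];print(n,S[i],wz(p,o,(x,y+hh/2),.09),wz(p,o,(x+w,y+hh/2),.09))
delta([.496,.247,.40],82)
E
```

```text
yel [162 151  39  29 472] [0.3814 0.2632 0.09  ] [0.4311 0.2549 0.09  ]
turq [257  62  18  20 202] [0.5152 0.3543 0.09  ] [0.5357 0.3513 0.09  ]
t 3.4 pos [0.5025 0.2338 0.4593] yaw 81.18147358580511 tilt [-0.021 -0.103] F [ 0.3013 -0.1875 -0.3157] grip 0.0 86.77551421917339
shift mm [12.1485 -8.3981 59.3255] turn deg [-0.0057  0.105  -0.8185]
```

Emit:
arm_command(increments=[[[62,6,-4,20,0,0,-1],[62,12,-8,45,0,0,-1],[62,12,-8,59,0,0,-1],[62,12,-8,59,0,0,-1],[62,12,-8,59,0,0,-1]]])

```text
t: 3.9
position: [0.4964, 0.2475, 0.4012]
tool_rot: [2.367, 2.064, -0.0]
ft_force: [-0.5, -0.7, 0.1]
gripper_width: 0.731
grip_force: 0.0
```

```bash
python3 - <<'E'
from h import *
import pickle
o=ctrl.get_obs();p=viewer.camera('wrist');pickle.dump((p,o),open('w3.pkl','wb'))
save(cv2.resize(p['img'][120:300,140:380],None,fx=3.33,fy=3.33,interpolation=cv2.INTER_CUBIC),'c4.png')
Rm=R.from_rotvec(o['tool_rot']).as_matrix()
print('center line',[wproj(p,o,o['position']+Rm@np.array([0,0,z])) for z in (.182,.206,.22)])
delta([.496,.247,.346],82)
E
```

```text
center line [array([261.4728, 241.6305]), array([261.3713, 226.1899]), array([261.3212, 218.6331])]
t 3.95 pos [0.4964 0.248  0.4017] yaw 82.22140193781773 tilt [ 0.0835 -0.0044] F [-0.5055  0.3697  0.5698] grip 0.0 63.03620950305999
shift mm [-1.0902 -0.2913 55.6975] turn deg [ 0.0833 -0.0071  0.2214]
```

View pics/c4.png

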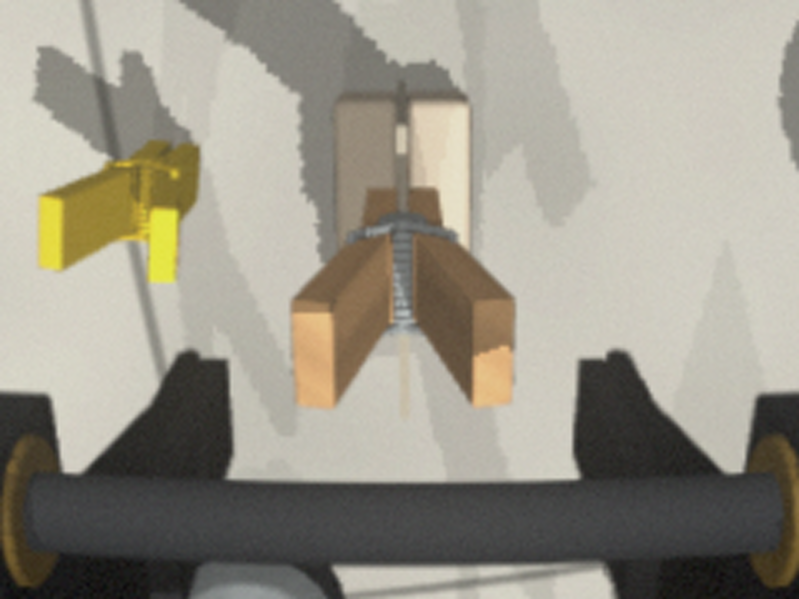

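The handles span columns 292–514 of the crop and the fingers 232–575, so both centre on about column 403: aligned. I'll descend and squeeze.

Emit:
arm_command(increments=[[[62,0,0,20,0,0,0],[62,0,0,40,0,0,0],[62,0,0,55,0,0,0],[62,0,0,55,0,0,0],[48,0,0,55,0,0,0],[43,0,0,55,0,0,0],[40,0,0,55,0,0,0],[36,0,0,55,0,0,0],[32,0,0,55,0,0,0],[28,0,0,55,0,0,0],[24,0,0,55,0,0,0],[19,0,0,55,0,0,0]]], squeeze=25)

```text
t: 5.15
position: [0.4955, 0.249, 0.3457]
tool_rot: [2.365, 2.068, -0.0]
ft_force: [0.1, 0.2, -0.2]
gripper_width: 0.263
grip_force: 12.6
```

Emit:
arm_command(increments=[[[17,0,0,0,0,0,0],[17,0,0,0,0,0,0],[17,0,0,0,0,0,0],[17,0,0,0,0,0,0]]], squeeze=25)

```text
t: 5.55
position: [0.4955, 0.249, 0.3457]
tool_rot: [2.365, 2.068, -0.0]
ft_force: [0.9, 0.2, 0.3]
gripper_width: 0.237
grip_force: 25.0
```

```bash
python3 - <<'E'
from h import *
import pickle
delta([.496,.247,.346],82)
o=ctrl.get_obs();p=viewer.camera('wrist');pickle.dump((p,o),open('w4.pkl','wb'));s=viewer.camera('side')
a=cv2.resize(p['img'][100:300,160:360],(400,400),interpolation=cv2.INTER_CUBIC)
b=cv2.resize(s['img'][105:195,175:265],(400,400),interpolation=cv2.INTER_CUBIC)
save(np.hstack([a,b]),'c5.png')
E
```

```text
t 5.55 pos [0.4955 0.249  0.3457] yaw 82.34282908601301 tilt [-0.0038 -0.0069] F [0.8736 0.2148 0.297 ] grip 24.999742800719105 20.596580767275277
shift mm [-1.959   0.7424 -0.3289] turn deg [-0.0028  0.0073  0.3428]
```

View pics/c5.png

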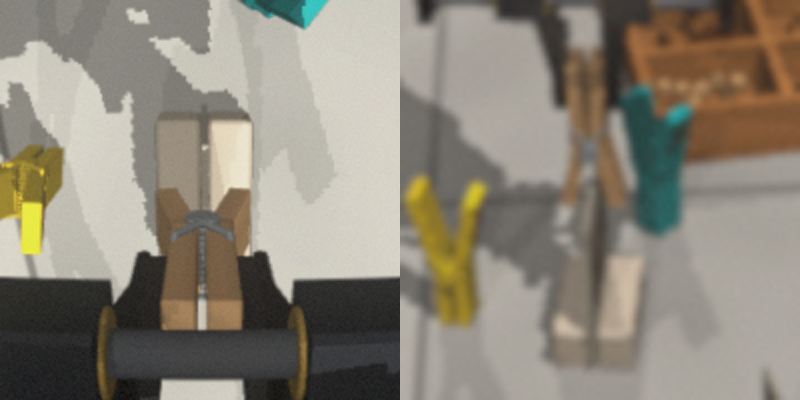

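The peg is fully open (20.6 mm over the handles), with the jaws clear of the card on both sides. Lifting straight up.

Emit:
arm_command(increments=[[[17,0,0,-6,0,0,0],[17,0,0,-14,0,0,0],[17,0,0,-25,0,0,0],[17,0,0,-40,0,0,0],[17,0,0,-60,0,0,0],[17,0,0,-80,0,0,0],[17,0,0,-100,0,0,0],[17,0,0,-115,0,0,0],[17,0,0,-125,0,0,0],[17,0,0,-125,0,0,0],[17,0,0,-125,0,0,0]]], squeeze=25)

```text
t: 6.75
position: [0.4955, 0.2489, 0.4703]
tool_rot: [-2.365, -2.068, 0.001]
ft_force: [0.2, -0.6, -0.2]
gripper_width: 0.236
grip_force: 25.0
```

```bash
python3 - <<'E'
from h import *
import pickle
o=ctrl.get_obs();p=viewer.camera('wrist');pickle.dump((p,o),open('w5.pkl','wb'));s=viewer.camera('side');c=viewer.camera('scene')
pickle.dump((s,c),open('v5.pkl','wb'))
Rm=R.from_rotvec(o['tool_rot']).as_matrix()
for t in ['jaw_a','jaw_b','peg']:
  for n,v in(('s',s),('c',c),('w',p)): print(t,n,[(np.round(d['pixel'],1),round(d['p'],2)) for d in spotter.boxes_of(t,v)[:3]])
print('tip pred wrist',[wproj(p,o,o['position']+Rm@np.array([0,y,.251])) for y in (-.0105,.0105)])
delta([.476,-.227,.47],69)
a=cv2.resize(p['img'][100:300,160:360],(400,400),interpolation=cv2.INTER_CUBIC)
# side view crop about projected jaw
X=o['position']-np.array([0,0,.22]);P=lambda v,X:(cv2.projectPoints(np.array([X]),np.array(v['rvec']),np.array(v['tvec']),np.array([[v['fx'],0,v['cx']],[0,v['fy'],v['cy']],[0,0,1]]),None)[0].ravel())
u=P(s,X).astype(int);y0=max(0,u[1]-40);x0=u[0]-45;print('crop side',x0,y0)
b=cv2.resize(s['img'][y0:y0+90,x0:x0+90],(400,400),interpolation=cv2.INTER_CUBIC)
save(np.hstack([a,b]),'c6.png')
E
```

```text
jaw_a s [(array([231.4, 144.2]), 0.94), (array([215. ,  90.6]), 0.75), (array([185.6, 160.8]), 0.71)]
jaw_a c [(array([309.5, 125.6]), 0.77), (array([294.9, 156.3]), 0.58), (array([296. , 157.6]), 0.55)]
jaw_a w [(array([290.7,  99.5]), 0.96), (array([283.3,  92. ]), 0.91), (array([204.1, 172.3]), 0.83)]
jaw_b s [(array([231.4, 144.2]), 0.94), (array([215. ,  90.6]), 0.75), (array([185.6, 160.8]), 0.71)]
jaw_b c [(array([309.5, 125.6]), 0.77), (array([294.9, 156.3]), 0.58), (array([296. , 157.6]), 0.55)]
jaw_b w [(array([290.7,  99.5]), 0.96), (array([283.3,  92. ]), 0.91), (array([204.1, 172.3]), 0.83)]
peg s [(array([185.4, 159.5]), 0.86), (array([216.9,  93.2]), 0.63), (array([230.4, 141.9]), 0.58)]
peg c [(array([339.8, 175.7]), 0.7), (array([295.4, 159.1]), 0.58), (array([314.4, 122.4]), 0.53)]
peg w [(array([282.1,  95.2]), 0.72), (array([263.4, 227.3]), 0.69), (array([194.9, 170.6]), 0.67)]
tip pred wrist [array([248.5134, 204.7388]), array([273.9437, 204.7745])]
t 7.35 pos [0.4955 0.2491 0.4707] yaw 82.34314872565938 tilt [-0.0042 -0.0021] F [0.2375 0.5698 0.0949] grip 24.99969004536979 20.748588350765658
shift mm [-474.4229   44.0574    0.6944] turn deg [-0.0035  0.003  13.3431]
crop side 169 57
```

View pics/c6.png

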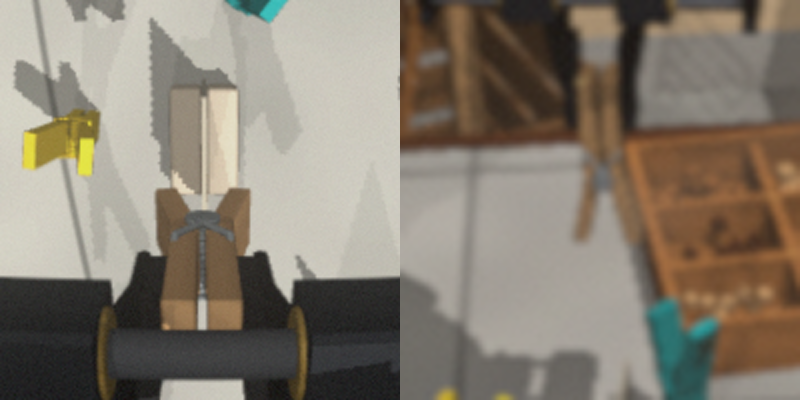

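The peg is held open and symmetric and the small card is still standing. Carrying the peg to the tall card.

Emit:
arm_command(increments=[[[17,-30,3,0,0,0,1],[17,-75,7,0,0,0,2],[17,-122,11,0,0,0,4],[17,-170,16,0,0,0,5],[17,-218,20,0,0,0,6],[17,-266,25,0,0,0,8],[17,-314,29,0,0,0,9],[17,-362,34,0,0,0,11],[17,-410,38,0,0,0,12],[17,-450,42,0,0,0,13],[17,-474,44,0,0,0,13],[17,-474,44,0,0,0,13]]], squeeze=25)

```text
t: 8.55
position: [0.4748, -0.2314, 0.47]
tool_rot: [-2.59, -1.778, 0.002]
ft_force: [0.2, -0.8, -0.7]
gripper_width: 0.235
grip_force: 25.0
```

Emit:
arm_command(increments=[[[17,0,0,0,0,0,0],[17,0,0,0,0,0,0]]])

```text
t: 8.75
position: [0.4764, -0.2249, 0.4709]
tool_rot: [-2.581, -1.79, -0.001]
ft_force: [0.2, 1.0, 0.2]
gripper_width: 0.234
grip_force: 25.0
```

```bash
python3 - <<'E'
from h import *
import pickle
o=ctrl.get_obs();p=viewer.camera('wrist');s=viewer.camera('side');c=viewer.camera('scene')
pickle.dump((p,o,s,c),open('w7.pkl','wb'))
P=lambda v,X:(cv2.projectPoints(np.array([X]),np.array(v['rvec']),np.array(v['tvec']),np.array([[v['fx'],0,v['cx']],[0,v['fy'],v['cy']],[0,0,1]]),None)[0].ravel())
s5=s
for z in (.24,.247,.251,.255,.26):print('side tip pred at prev pose',z,P(s5,[.4955,.2491,.4707-z]), 'now',P(s,o['position']-[0,0,z]),P(c,o['position']-[0,0,z]))
Rm=R.from_rotvec(o['tool_rot']).as_matrix()
print('wrist axis at card top',wproj(p,o,[*o['position'][:2],.17]))
delta([.476,-.227,.47],69)
a=cv2.resize(p['img'][130:230,210:310],(400,400),interpolation=cv2.INTER_CUBIC)
u=P(s,o['position']-[0,0,.27]).astype(int);x0,y0=u[0]-40,max(0,u[1]-40);print('side crop',x0,y0)
b=cv2.resize(s['img'][y0:y0+80,x0:x0+80],(400,400),interpolation=cv2.INTER_CUBIC)
save(np.hstack([a,b]),'c7.png')
E
```

```text
side tip pred at prev pose 0.24 [214.769  104.0273] now [208.4231 246.6484] [142.3037 169.7935]
side tip pred at prev pose 0.247 [214.9176 106.4669] now [208.6747 249.3272] [142.9136 172.027 ]
side tip pred at prev pose 0.251 [215.002 107.852] now [208.8171 250.8438] [143.2593 173.2928]
side tip pred at prev pose 0.255 [215.086  109.2307] now [208.9586 252.3503] [143.6029 174.5512]
side tip pred at prev pose 0.26 [215.1905 110.9451] now [209.1342 254.2193] [144.0296 176.1137]
wrist axis at card top [261.0978 188.2749]
t 8.9 pos [ 0.4763 -0.2251  0.471 ] yaw 69.4787755159099 tilt [ 0.0173 -0.0262] F [ 0.4978  0.3409 -0.4332] grip 24.99970349832438 20.83874645406141
shift mm [-1.8674  0.3647  1.0168] turn deg [0.0254 0.0183 0.4788]
side crop 169 217
```

View pics/c7.png

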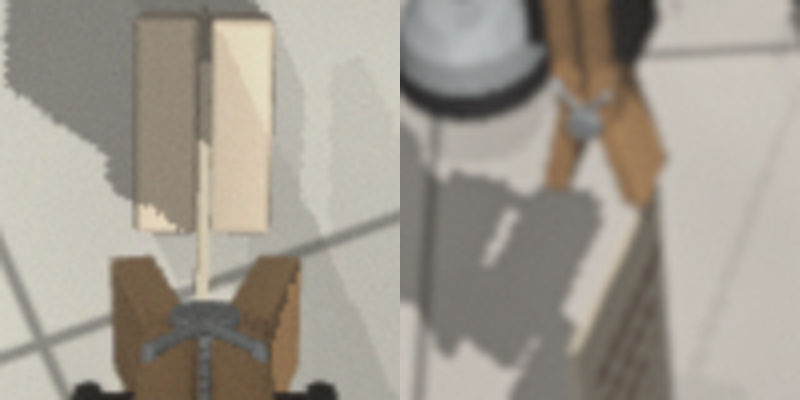

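```bash
python3 - <<'E'
from h import *
import pickle
p,o,s,c=pickle.load(open('w7.pkl','rb'))
u=np.array([np.cos(np.radians(69)),np.sin(np.radians(69))])
for m in ([.479,-.2225],[.4765,-.2265],[.475,-.2295]):
  f=[(m[0]+u[0]*k,m[1]+u[1]*k) for k in (.0425,.04,-.04)]
  print(m,'far top',wproj(p,o,[*f[0],.17]),'far end low',wproj(p,o,[*f[0],.03]),'block top ends',wproj(p,o,[*f[1],.03]),wproj(p,o,[*f[2],.03]))
print('seen far top (261,166), block ends rows',130+15/4,130+232/4)
E
```

```text
[0.479, -0.2225] far top [263.2123 142.08  ] far end low [262.3334 130.2852] block top ends [262.3143 132.0342] [261.7061 186.4623]
[0.4765, -0.2265] far top [262.2118 146.8716] far end low [261.6619 133.5165] block top ends [261.6433 135.2622] [261.0619 189.4788]
[0.475, -0.2295] far top [261.833 150.317] far end low [261.4076 135.8448] block top ends [261.3893 137.5878] [260.8186 191.6449]
seen far top (261,166), block ends rows 133.75 188.0
```

```bash
python3 - <<'E'
from h import *
import pickle
p,o,s,c=pickle.load(open('w7.pkl','rb'))
P=lambda v,X:(cv2.projectPoints(np.array([X]),np.array(v['rvec']),np.array(v['tvec']),np.array([[v['fx'],0,v['cx']],[0,v['fy'],v['cy']],[0,0,1]]),None)[0].ravel())
Rm=R.from_rotvec(o['tool_rot']).as_matrix()
for z in (.243,.247,.251,.255):
  print(z,'inner near tips in crop px',[((P(s,o['position']+Rm@np.array([-.012,y,z]))-[169,217])*5+[400,0]).round() for y in (.0105,-.0105)],'hinge near',((P(s,o['position']+Rm@np.array([-.012,0,z-.042]))-[169,217])*5+[400,0]).round())
E
```

```text
0.243 inner near tips in crop px [array([615., 186.]), array([557., 173.])] hinge near [577.  96.]
0.247 inner near tips in crop px [array([615., 193.]), array([558., 180.])] hinge near [578. 104.]
0.251 inner near tips in crop px [array([616., 201.]), array([559., 188.])] hinge near [579. 112.]
0.255 inner near tips in crop px [array([617., 208.]), array([560., 195.])] hinge near [580. 120.]
```

The card is centred between the jaws (card at crop column 204, jaw span 110–300), and the middle of the card is within about 2 mm of the tool. Jaw tips are about 253 mm below the TCP, so I'll descend 67 mm for about 19 mm overlap.

Emit:
arm_command(increments=[[[17,0,0,10,0,0,0],[17,0,0,20,0,0,0],[17,0,0,28,0,0,0],[17,0,0,36,0,0,0],[17,0,0,44,0,0,0],[17,0,0,51,0,0,0],[17,0,0,58,0,0,0],[17,0,0,64,0,0,0],[17,0,0,67,0,0,0],[17,0,0,67,0,0,0],[17,0,0,67,0,0,0]]], squeeze=25)

```text
t: 10.0
position: [0.4761, -0.2266, 0.404]
tool_rot: [2.583, 1.787, 0.0]
ft_force: [-0.4, 0.6, -0.2]
gripper_width: 0.233
grip_force: 25.0
```

```bash
python3 - <<'E'
from h import *
import pickle
o=ctrl.get_obs();p=viewer.camera('wrist');s=viewer.camera('side');c=viewer.camera('scene')
pickle.dump((p,o,s,c),open('w8.pkl','wb'))
delta([.4765,-.2255,.404],69)
print('mid seen at',wproj(p,o,[*o['position'][:2],.17]))
r=lambda im,x,y,k:cv2.resize(im[y:y+k,x:x+k],(400,400),interpolation=cv2.INTER_CUBIC)
save(np.hstack([r(p['img'],210,130,100),r(s['img'],175,230,80)]),'c8.png')
E
```

```text
t 10.15 pos [ 0.4761 -0.2266  0.4041] yaw 69.34080700001509 tilt [ 0.0322 -0.0266] F [-0.2837  0.5154 -0.6148] grip 24.999734886805527 20.86431278086446
shift mm [ 1.2007 -0.0052  0.129 ] turn deg [0.0396 0.0134 0.3408]
mid seen at [261.1681 211.7464]
```

View pics/c8.png

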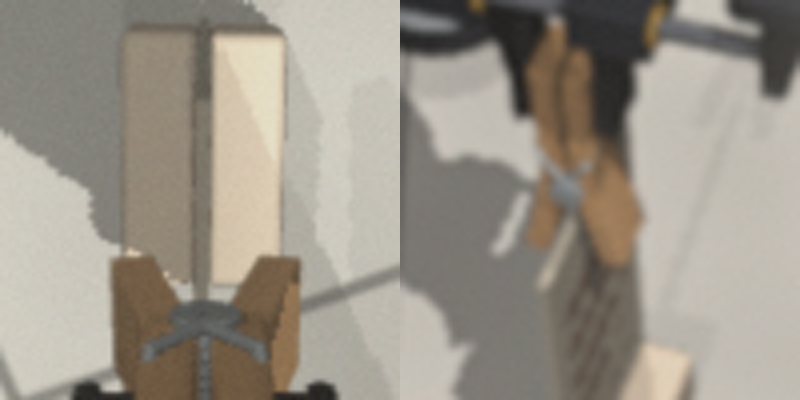

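The card lies midway between the jaws, the jaws straddle its top edge with the hinge clear above, and no contact force shows. Handing in.

```bash
python3 -c "
from bench import ctrl
print(ctrl.finish_job())"
```

```text
the job is handed in; nothing more can be done
None
```

The job is handed in: the wooden peg is off the small card and held fully open over the middle of the tall card's top edge. Its jaws reach an estimated 19 mm down each side, clear of both faces; the small and tall cards were standing when I last looked.

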